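# Hold the clip stand's sprung tweezers open for the whistle

### The arm

A 6-joint arm with a two-finger parallel gripper is mounted at the origin on the work surface. World frame = base frame: x ahead of the robot, y to its left, z up, the work surface at z = 0. Lengths are in mm, angles in degrees, forces in N, time in s.
With the tool pointing down it reaches from about 350 to 725 mm from the base axis. Payload 6 kg.
Tool frame: the origin (TCP) lies between the finger pads; the fingertips stand 25 mm ahead of it and the grasp point (between the pads) lies 6 mm ahead of it; z points along the fingers, y is the line along which they close (so a half turn about z gives the same grasp; the last joint's range is limited). The gripper opens to 85 mm and grips with 20 to 120 N. Pads are 22 mm wide; open, the fingers measure 114 mm over their backs; the gripper's body (76 mm by 85 mm) begins 54 mm behind the grasp point. The pads swing forward as they close: fully open they stand 13 mm farther back than shut.
Start: joints at [-56.855, 2.303, 4.859, 0, -92.561, -19.12], TCP at [145.428, -582.086, 230.861] pointing down, gripper open.
Joint ranges: [-146.85, 146.85], [-73.84, 115.35], [-62.03, 85.46], [-188.31, 113.3], [-161.28, -10.13], [-171.36, 171.36]. Speed limits (degrees/s): [147.25, 147.25, 172.46, 180, 180, 180].

### API

Orientations are given as a 3x3 rotation matrix whose columns are the frame's x, y, z axes.
In Python, from station import monitor, vision, env gives the robot as it stands. The module is installed in compiled form; this text tells all that it offers.
- The arm moves only by the tool step_arm, never from a script. Its argument "series" is a list of rows, each a list of 5 numbers: the closure, from -1 (fully open) to 1 (shut), so that 0 is half open, then the shift along the world's x, y, z in mm, then the turn about the world's z in rad. A call has 1 to 20 rows; each row is the pose to reach, as a shift and turn from the pose commanded when the call began; what a row does not reach only later rows make up. A row lasts 1/8 s, in which the tool goes at most 62.5 mm and 10.7 degrees, less where a joint would pass 70% of its speed; a pose out of reach is approached as far as the arm can. A call with a gripper value outside its range is refused whole. The fingers move at their own pace and stop on an object; "newtons" is the grip in N (left out, the last holds). Time passes only in rows, so rows that repeat a pose let the fingers close. It gives the time, the measured TCP pose, the force, the opening and the grip force at its end, in the units of the state.
- monitor.state(): the state, without advancing time (a new reading comes with each control period).
- vision.snapshot(name): name is "side" or "top" or "wrist"; returns the picture (480x640x3 uint8, blue, green, red); there is no depth.
- vision.camera_info(name): a dict with "fx", "fy", "cx", "cy" (pixels), "world_from_camera" (4x4, takes a point from camera to world coordinates); the wrist camera has in their place "hand_eye" (4x4, takes a point from camera to tool coordinates, whose origin is the TCP and whose axes are the flange's). Camera axes: x right, y down, z forward; pixel columns grow to the right and rows downward; lengths in mm; the calibration is good to about 2 mm. The wrist camera is an equidistant fisheye: a pixel r from the principal point sees the ray r / f radians off the axis. A picture is of the moment at which its call begins: read the wrist's pose just before it. camera_info takes no time and is no camera call.
- env.finish_job(): hands the job in; it is judged then, once.
The state is a dict: "time": time; "joint_pos": joint angles; "qd": joint speeds; "effort": joint torques, N m; "eef_pos": TCP position; "orientation": TCP orientation; "contact_force": force on the tool from outside, world axes, zero at the start; "moment": the same for the moment, N m; "opening": finger opening in mm; "gripper_force": force on a finger pad.
Only numpy, scipy, OpenCV 4.12 (cv2) and the standard library are available. Lean on these libraries where they do the work, as an engineer would, in place of code of your own. Each camera call takes 0.05 s, during which the arm holds its last target. There are 200 camera calls.

### The job

Turn the black bar knob on top of the chrome clip stand anticlockwise (seen from above), about 60 degrees, until the head clicks over from its parked stop into its working stop, which swings the tweezers round with it. Then squeeze the two brown grips of the tweezers until the red ring on their guide pin has just come out of the side (tips 22 mm apart), never straining them far past that, and hold that gap steadily so that I can slip the whistle in: the program finishes while the gripper is still squeezing. Leave everything else on the table where it is.

Things in the scene. Friction and masses are not known exactly. Their poses are not given: they have to be found in the camera images.
- knob_grip (a point): Middle of the black bar knob on top of the stand, on the vertical swivel axis, 126 mm above the table. Bar 46 mm long, 14 mm thick, 24 mm high (114 to 138 mm above the table) on a 34 mm round hub; to be taken from above across its 14 mm. A white line on top points along the tweezers. x axis: along the bar and the tweezers, towards their tips; z up.
- knob (a joint): Swivel angle (rad) of the head: knob, sleeve and tweezers turn as one. Grows anticlockwise seen from above: 0 at the parked stop (starts there, within 0.03), 1.05 at the working stop. A spring ball clicks over a ridge as it leaves the parked stop (0.26) and over another as it enters the working stop (0.79), each taking about 0.2 N m; slight friction between. End stops at -0.03 and 1.08.
- stand: Chrome clip stand; origin under its foot, on the swivel axis. It does not shift. Foot 112 mm across, 21 mm high; post; index collar 42 mm across at 69 to 76 mm height with a white mark at the parked stop and a red mark at the working stop; swivelling head with knob and tweezers on top.
- grips (a point): Point midway between the tweezers' two brown grips, 92 mm above the table, 110 mm from the swivel axis; swings with the head. x axis: towards the tips; y: the line of squeezing; z up. Over their outer faces the grips measure here 38 mm at rest, 26 mm when the tips are 22 mm apart, 17 mm at the hard stop. Squeezing OPENS the tips (cross-lock): 1 mm less width opens them 1.81 mm.
- tip_l (a point): Jaw face of the shank with the left (+y) grip, 187 mm from the swivel axis, 92 mm above the table. At rest it touches tip_r; the distance between tip_l and tip_r is the tip gap.
- tip_r (a point): Jaw face of the shank with the right (-y) grip, mirror image of tip_l.
- pad_l: Left (+y) brown fibre grip, 48 mm long, 5.5 thick, 16 high; origin at its centre; outer face upright, free air below to the table. Squeezing takes about 1.5 N to start, 5 to 7 N at 22 mm of tip gap, 8 to 10 N at the hard stop (38 mm of gap); let go, the tweezers spring shut. Each shank swings on a pivot 95 mm behind its grip's middle.
- pad_r: Right (-y) brown fibre grip, like pad_l. A 3 mm guide pin on the left shank, 40 mm from the grips' middle towards the knob, passes out through the right shank; its red ring (3 mm wide) has just wholly come out of the right shank's outer side when the tips are 22 mm apart. The pin then stands out 10 mm.
- whistle: Bystander: steel pea whistle lying on its flat side on the cork trivet, about 50 x 25 mm, 20 mm thick; origin under its round barrel.
- trivet: Bystander: round cork trivet, 170 mm across, 10 mm thick; origin at its underside.
- flashlight: Bystander: black plastic flashlight with press button, lying, 150 mm long (x, lens at +x), 43 mm across; origin on the table under its middle.
- bowl: Bystander: clear glass bowl, 150 mm across, 66 mm high; origin at its underside.
- clothes_brush: Bystander: clothes brush, 160 mm (x) x 45 x 41 mm; origin at its underside.
- polish_tin: Bystander: round blue and steel polish tin, 77 mm across, 26 mm high; origin at its underside.
- lime_lid (a joint): Bystander: lid angle (rad) of the lime green hinged box (125 x 185 mm, 79 mm high, fixed on the left back of the table): 0 shut, as it is and stays.

How it is judged (in metres and radians):
On the way, in this order (a step that is already met when the one before it is completed fails the run):
1. the knob has been turned past its click: the head sits at its working stop (0.88 rad or more) (value of joint knob above 0.88 rad), for 0.2 s.
2. at the working stop, the gripper squeezes both grips and keeps the tips 18 to 26 mm apart for 1 s (value of joint knob above 0.88 rad and contact force between the fingers and pad_l above 1 N and contact force between the fingers and pad_r above 1 N and distance between tip_l and tip_r between 0.018 and 0.026 m), for 1 s.
At the end, for the whole second after the job is handed in: The gripper is still squeezing both brown grips (over 1 N on each), the tips stay 18 to 26 mm apart (22 +/- 4 mm) and steady (grips slower than 10 mm/s), the head is at its working stop (0.88 rad or more), every loose bystander is within 20 mm of where it was and the lime box is shut (all of step 2 and linear speed of each of pad_l, pad_r below 0.01 m/s and distance of each of bowl, flashlight, trivet, whistle, clothes_brush, polish_tin from where it was at the start of the episode below 0.02 m and value of joint lime_lid below 0.1 rad); the arm keeps its last pose, push and grip.
It fails at once if the tweezers are strained far past the ring (tips over 32 mm apart) (distance between tip_l and tip_r above 0.032 m).
It fails at once if a bystander is shoved or knocked over (moved over 20 mm), or the lime box opened (distance of any of bowl, flashlight, trivet, whistle, clothes_brush, polish_tin from where it was at the start of the episode above 0.02 m or value of joint lime_lid above 0.1 rad).
It also fails if it takes over 48 s, if anything falls off the work surface, if the arm or the gripper's body presses on something with over 40 N, if the wrist force passes 120 N, or if a joint passes its speed limit or range.

## Working session

There is one attempt and no reset: what is moved stays moved. The work goes in short steps, Python scripts to look and compute and a tool call to move; the robot and the scene stay as the last step left them, time stands still between calls to the robot, and variables do not carry over. Pictures are saved under pics/ and viewed, at most 10 in all, crops included, and the job is handed in when it is done.

Besides the shell and the picture viewer there is one more tool, called after "Emit:" by a JSON object that holds its "fn" and its "kwargs", one argument or row to a line. step_arm: Moves the arm, as the interface text tells. Its arguments: {"type":"object","properties":{"series":{"type":"array"},"newtons":{"type":"number"}},"required":["series"]}

```bash
mkdir -p pics; python3 - <<'E'
from station import monitor, vision, env
import cv2, numpy as np
np.set_printoptions(precision=2,suppress=True)
s=monitor.state(); print(s)
for n in ("top","side"):
    cv2.imwrite(f"pics/{n}0.png",vision.snapshot(n))
for n in ("top","side","wrist"): print(n,vision.camera_info(n))
E
```

```text
{'time': 0.0, 'joint_pos': array([-56.85,   2.34,   4.8 ,  -0.03, -92.56, -19.12]), 'qd': array([ 0.02, -0.04,  0.13, -0.04, -0.02, -0.05]), 'effort': array([  0.  , -36.82,  34.74,   6.93,  -0.01,   0.  ]), 'eef_pos': array([ 145.41, -581.76,  229.87]), 'orientation': array([[-0.97, -0.24, -0.  ],
       [-0.24,  0.97,  0.  ],
       [ 0.  ,  0.  , -1.  ]]), 'contact_force': array([-0.66,  0.  , -0.34]), 'moment': array([-0.01,  0.03,  0.02]), 'gripper_force': 0.0, 'opening': 85.4834639620588}
top {'fx': 593.9491025454937, 'fy': 593.9491025454937, 'cx': 314.96483039798323, 'cy': 239.11144241165832, 'world_from_camera': array([[   0.01,   -0.98,    0.18,  279.67],
       [  -1.  ,   -0.01,   -0.  ,   52.21],
       [   0.01,   -0.18,   -0.98, 1545.45],
       [   0.  ,    0.  ,    0.  ,    1.  ]])}
side {'fx': 473.59102248276906, 'fy': 473.59102248276906, 'cx': 325.3297846592596, 'cy': 242.4643491949511, 'world_from_camera': array([[   0.98,   -0.16,    0.14,  347.69],
       [  -0.21,   -0.69,    0.69, -935.65],
       [  -0.01,   -0.7 ,   -0.71, 1128.66],
       [   0.  ,    0.  ,    0.  ,    1.  ]])}
wrist {'fx': 371.64829954431775, 'fy': 371.64829954431775, 'cx': 325.30178912981006, 'cy': 234.93171352700128, 'hand_eye': array([[  -0.  ,   -0.95,   -0.32,   83.  ],
       [   1.  ,    0.  ,   -0.  ,   -0.43],
       [   0.  ,   -0.32,    0.95, -143.22],
       [   0.  ,    0.  ,    0.  ,    1.  ]])}
```

View pics/top0.png

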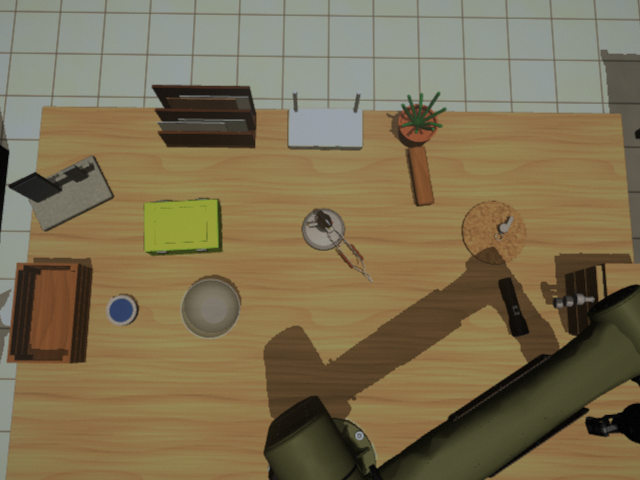

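View pics/side0.png

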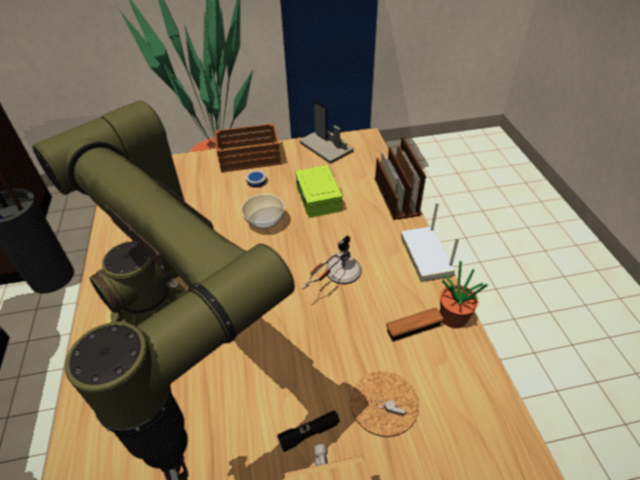

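The top view shows the stand's foot at about (323,229), the black knob at about (320,216) and the tweezer tips at about (371,281). The side view shows the knob at (344,243) and the tips near (307,287). Next I'll measure from a crop and by casting rays.

```bash
cat > h.py <<'E'
import numpy as np, cv2
from station import monitor, vision
np.set_printoptions(precision=2,suppress=True)
def cast(n,uv,z,T=None):
    """pixels onto the plane at height z; T = wrist tool pose (4x4) for the wrist camera"""
    c=vision.camera_info(n); uv=np.atleast_2d(np.asarray(uv,float))
    d=(uv-[c['cx'],c['cy']])/[c['fx'],c['fy']]
    if n=='wrist':
        r=np.linalg.norm(d,axis=1,keepdims=True); d=np.hstack([d/np.maximum(r,1e-9)*np.sin(r),np.cos(r)]); W=T@c['hand_eye']
    else:
        d=np.hstack([d,np.ones((len(d),1))]); W=c['world_from_camera']
    d=d@W[:3,:3].T; o=W[:3,3]
    return o+d*((z-o[2])/d[:,2:])
def proj(n,P,T=None):
    c=vision.camera_info(n); W=c['world_from_camera'] if T is None else T@c['hand_eye']
    p=(np.atleast_2d(P)-W[:3,3])@W[:3,:3]
    if T is None: d=p[:,:2]/p[:,2:]
    else:
        r=np.linalg.norm(p[:,:2],axis=1,keepdims=True); d=p[:,:2]/np.maximum(r,1e-9)*np.arctan2(r,p[:,2:])
    return d*[c['fx'],c['fy']]+[c['cx'],c['cy']]
def tool():
    s=monitor.state(); T=np.eye(4); T[:3,:3]=s['orientation']; T[:3,3]=s['eef_pos']; return T
E
python3 - <<'E'
from h import *
t=cv2.imread('pics/top0.png'); s=cv2.imread('pics/side0.png')
a=cv2.resize(t[195:290,290:385],(570,570),interpolation=cv2.INTER_CUBIC)
cv2.imwrite('pics/topc.png',a)
hsv=cv2.cvtColor(t,cv2.COLOR_BGR2HSV)
m=np.zeros(t.shape[:2],np.uint8); m[195:260,295:350]=1
f=((hsv[...,1]<50)&(hsv[...,2]>90)&(m>0)).astype(np.uint8)
cs=cv2.findContours(f,0,2)[0]; c=max(cs,key=cv2.contourArea); e=cv2.minEnclosingCircle(c); print(e, cv2.fitEllipse(c))
print('foot',cast('top',e[0],21), 'radius mm',np.linalg.norm(cast('top',[e[0][0]+e[1],e[0][1]],21)-cast('top',e[0],21)))
print('foot el',cast('top',cv2.fitEllipse(c)[0],21))
k=((hsv[...,2]<45)&(m>0)).astype(np.uint8); ys,xs=np.nonzero(k[:235]); print('dark',xs.mean(),ys.mean(),len(xs),cast('top',[xs.mean(),ys.mean()],126))
print('tip',cast('top',[371,281],92),cast('side',[307,287],92),'knob side',cast('side',[344,243],130))
E
```

```text
((323.1767272949219, 228.620849609375), 20.604122161865234) ((322.6938781738281, 229.582275390625), (37.69020462036133, 37.80895233154297), 73.22067260742188)
foot [[587.95  24.31  21.  ]] radius mm 53.966751310538775
foot el [[585.37  25.55  21.  ]]
dark 323.46153846153845 220.07692307692307 39 [[588.03  25.7  126.  ]]
tip [[443.66 -92.98  92.  ]] [[457.93 -94.49  92.  ]] knob side [[590.83  15.03 130.  ]]
```

View pics/topc.png

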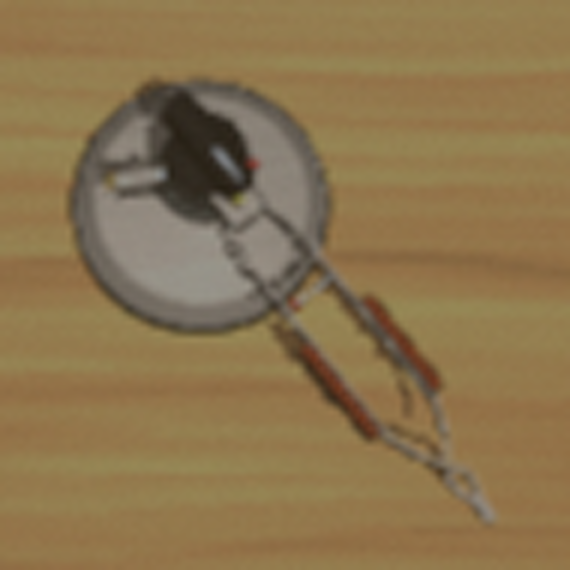

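The crop shows the bar running from the upper left (180,95) to the lower right (240,185), and the tweezers pointing to the tips at (490,520). The cast tip is 186 mm from the axis, against 187 mm given. So the axis is at about (588,25) and the tweezers' yaw is about -141°. I'll move above the knob with the tool x along the bar and look from there.

Emit:
{"fn": "step_arm", "kwargs": {
  "series": [
    [-1,28,38,0,0.03],
    [-1,57,78,0,0.06],
    [-1,86,118,0,0.09],
    [-1,115,158,0,0.12],
    [-1,144,198,0,0.15],
    [-1,173,238,0,0.18],
    [-1,202,278,0,0.21],
    [-1,231,318,0,0.24],
    [-1,260,358,0,0.27],
    [-1,289,398,0,0.3],
    [-1,318,438,0,0.33],
    [-1,347,478,0,0.36],
    [-1,376,518,0,0.39],
    [-1,405,558,0,0.42],
    [-1,430,590,0,0.44],
    [-1,442,607,0,0.445],
    [-1,442,607,0,0.445],
    [-1,442,607,0,0.445]
  ],
  "newtons": 30
}}

```text
time: 2.35
eef_pos: [587.1, 24.2, 231.0]
orientation: [[-0.772, -0.636, -0.0], [-0.636, 0.772, -0.0], [0.0, -0.0, -1.0]]
contact_force: [-0.1, -0.2, 0.5]
opening: 85.2
gripper_force: 0.0
```

```bash
python3 - <<'E'
from h import *
T=tool(); w=vision.snapshot('wrist'); s=vision.snapshot('side'); t=vision.snapshot('top')
for n,i in (('w1',w),('s1',s),('t1',t)): cv2.imwrite(f'pics/{n}.png',i)
np.save('T1.npy',T); print(T, monitor.state()['joint_pos'])
ax=np.array([588,25,138.]); 
for a in np.radians([-140.7]):
  d=np.array([np.cos(a),np.sin(a),0])
  print(proj('wrist',[ax,ax+23*d,ax-23*d,[588,25,92]+110*d,[588,25,92]+187*d],T))
E
```

```text
[[ -0.77  -0.64  -0.   587.09]
 [ -0.64   0.77  -0.    24.23]
 [  0.    -0.    -1.   231.03]
 [  0.     0.     0.     1.  ]] [ 21.88   0.39   2.96   0.   -92.54 -72.42]
[[326.25 240.63]
 [326.39 207.61]
 [326.12 271.69]
 [326.68  79.51]
 [326.99 -16.45]]
```

View pics/w1.png

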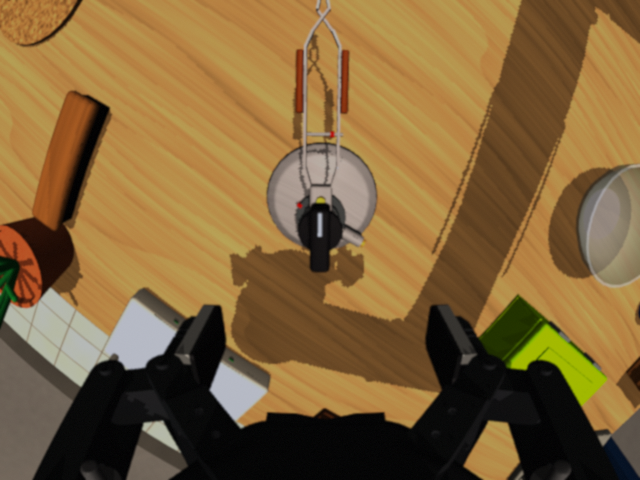

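The wrist view shows the bar upright in the image from about (320,197) to (320,272). The pads are at (299,80) and (345,81), and the red ring is inside at (332,134). Now to cast these.

```bash
python3 - <<'E'
from h import *
T=np.load('T1.npy'); w=cv2.imread('pics/w1.png')
h=cv2.cvtColor(w,cv2.COLOR_BGR2HSV)
br=cv2.inRange(h,(3,150,60),(12,255,170)); br[:,:285]=0; br[:,360:]=0; br[120:]=0; br[:40]=0
n,l,st,ce=cv2.connectedComponentsWithStats(br)
P=[]
for i in range(1,n):
    if st[i,4]>100: print(st[i],ce[i]); P.append(cast('wrist',ce[i],97,T)[0])
P=np.array(P); print(P, 'sep',np.linalg.norm(P[0]-P[1]))
wl=cv2.inRange(h,(0,0,150),(180,70,255)); wl[:,:310]=0; wl[:,330:]=0; wl[:208]=0; wl[242:]=0
ys,xs=np.nonzero(wl); print('line',xs.mean(),ys.min(),ys.max())
dk=cv2.inRange(h,(0,0,0),(180,255,45)); dk[:,:290]=0; dk[:,350:]=0; dk[:190]=0; dk[280:]=0
for y in range(196,276,6):
    x=np.nonzero(dk[y])[0]; print(y,x.min() if len(x) else 0,x.max() if len(x) else 0,len(x),end='; ')
m=P.mean(0); ax=cast('wrist',[320,234],138,T)[0]; print('\nknob',ax,'mid',m,'dist',np.hypot(*(m-ax)[:2]),'yaw',np.degrees(np.arctan2(*(m-ax)[1::-1])))
print('line ends',cast('wrist',[[xs.mean(),ys.min()],[xs.mean(),ys.max()],[319,272],[320,197]],138,T))
print('tip',cast('wrist',[323,2],92,T))
E
```

```text
[296  50   7  63 422] [299.01  81.15]
[341  50   8  63 393] [344.4   81.75]
[[516.87 -59.29  97.  ]
 [496.26 -33.42  97.  ]] sep 33.07611317206796
line 319.0153846153846 214 235
196 307 308 2; 202 0 0 0; 208 305 335 27; 214 302 338 31; 220 299 339 35; 226 298 347 43; 232 299 341 37; 238 301 340 40; 244 303 336 34; 250 310 328 19; 256 310 328 19; 262 310 328 19; 268 310 328 19; 274 0 0 0; 
knob [587.02  18.76 138.  ] mid [506.56 -46.36  97.  ] dist 103.50745452988761 yaw -141.0167918295404
line ends [[576.65   9.45 138.  ]
 [587.99  18.69 138.  ]
 [609.14  35.89 138.  ]
 [567.33   2.67 138.  ]]
tip [[457.22 -85.83  92.  ]]
```

The wrist camera puts the axis at about (591.5,22) and the yaw at -141°. The bar end and the pads agree on this. I'll centre over it, descend to TCP z 142 so the fingertips stay just above the hub, then close gently.

Emit:
{"fn": "step_arm", "kwargs": {
  "series": [
    [-0.4,4,-3,-10,-0.008],
    [-0.4,4,-3,-30,-0.008],
    [-0.4,4,-3,-50,-0.008],
    [-0.4,4,-3,-65,-0.008],
    [-0.4,4,-3,-78,-0.008],
    [-0.4,4,-3,-85,-0.008],
    [-0.4,4,-3,-88,-0.008],
    [-0.4,4,-3,-88,-0.008],
    [0.2,4,-3,-88,-0.008],
    [0.4,4,-3,-88,-0.008],
    [0.5,4,-3,-88,-0.008],
    [0.5,4,-3,-88,-0.008]
  ],
  "newtons": 30
}}

```text
time: 4.0
eef_pos: [591.4, 21.9, 142.9]
orientation: [[-0.776, -0.63, 0.0], [-0.63, 0.776, 0.0], [-0.0, 0.0, -1.0]]
contact_force: [1.1, -0.2, -0.9]
opening: 21.6
gripper_force: 0.0
```

```bash
python3 - <<'E'
from h import *
cv2.imwrite('pics/w2.png',vision.snapshot('wrist')[150:480,140:520])
E
```

```text
(no output)
```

View pics/w2.png

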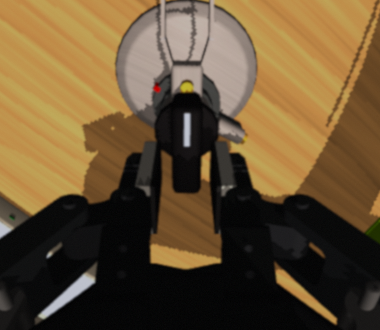

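The bar is centred between the fingers: bar at column 187, fingers at 148 and 226. Closing now.

Emit:
{"fn": "step_arm", "kwargs": {
  "series": [
    [0.9,0,0,0,0],
    [1,0,0,0,0],
    [1,0,0,0,0],
    [1,0,0,0,0]
  ],
  "newtons": 40
}}

```text
time: 4.55
eef_pos: [591.4, 21.9, 142.9]
orientation: [[-0.776, -0.63, -0.0], [-0.63, 0.776, 0.0], [0.0, 0.0, -1.0]]
contact_force: [-0.1, -0.1, -0.0]
opening: -0.1
gripper_force: 0.0
```

The fingers shut on nothing. I need to look.

```bash
python3 - <<'E'
from h import *
T=tool(); w=vision.snapshot('wrist'); s=vision.snapshot('side')
a=cv2.resize(w[150:450,170:470],(600,600)); b=s[190:310,270:390]
cv2.imwrite('pics/w3.png',w); cv2.imwrite('pics/s3.png',s)
cv2.imwrite('pics/ws3.png',np.hstack([cv2.resize(w[150:390,205:445],(400,400)),cv2.resize(b,(400,400),interpolation=cv2.INTER_CUBIC)]))
print(T[:3,3],monitor.state()['opening'],proj('wrist',[T[:3,3]+[0,0,-25],T[:3,3]+[0,0,-6],T[:3,3]],T),proj('side',[T[:3,3]+[0,0,-25]]))
E
```

```text
[591.44  21.9  142.87] -0.38816292016342296 [[326.44 283.81]
 [326.54 302.14]
 [326.57 308.69]] [[343.6  244.21]]
```

View pics/ws3.png

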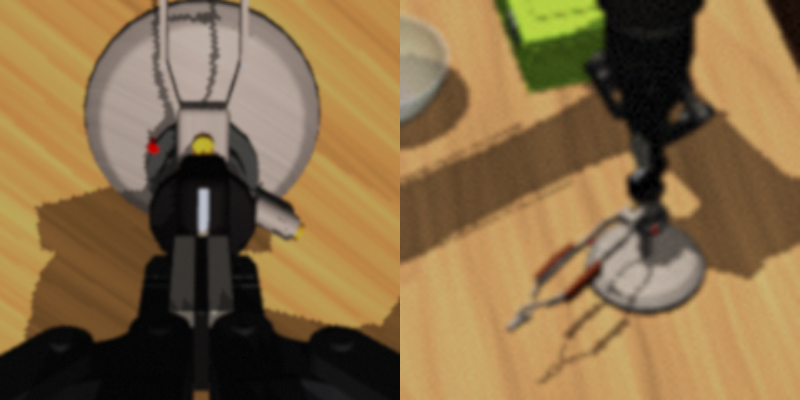

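The shut fingertips cover part of the white line, so they seem to pass over the bar. I'll triangulate the knob features from the two wrist poses.

```bash
python3 - <<'E'
from h import *
T1=np.load('T1.npy'); T3=tool()
w1=cv2.imread('pics/w1.png'); w3=cv2.imread('pics/w3.png')
def line(w,c0,c1,r0,r1):
    h=cv2.cvtColor(w,cv2.COLOR_BGR2HSV); m=cv2.inRange(h,(0,0,130),(180,70,255)); k=np.zeros_like(m); k[r0:r1,c0:c1]=m[r0:r1,c0:c1]; ys,xs=np.nonzero(k); return xs.mean(),ys.min()-.5,ys.max()+.5
def blob(w,lo,hi,c0,c1,r0,r1):
    h=cv2.cvtColor(w,cv2.COLOR_BGR2HSV); m=cv2.inRange(h,lo,hi); k=np.zeros_like(m); k[r0:r1,c0:c1]=m[r0:r1,c0:c1]; ys,xs=np.nonzero(k); return xs.mean(),ys.mean(),len(xs)
def tri(p1,p3):
    o1,o3=[(T@vision.camera_info('wrist')['hand_eye'])[:3,3] for T in(T1,T3)]
    d1=cast('wrist',p1,0,T1)[0]-o1; d3=cast('wrist',p3,0,T3)[0]-o3
    s=np.linalg.lstsq(np.c_[d1,-d3],o3-o1,rcond=None)[0]; return o1+s[0]*d1,o3+s[1]*d3
l1=line(w1,312,327,206,244); l3=line(w3,318,335,255,292); print(l1,l3); print('line front',*tri(l1[:2],l3[:2]))
y1=blob(w1,(22,120,100),(35,255,255),310,330,192,206); y3=blob(w3,(22,120,100),(35,255,255),315,345,225,250); print('yellow',y1,y3,*tri(y1[:2],y3[:2]))
r1=blob(w1,(0,180,100),(5,255,255),290,312,195,215); r3=blob(w3,(0,180,100),(5,255,255),285,310,225,250); print('red',r1,r3,*tri(r1[:2],r3[:2]))
for z in (100,110,120,138): 
    a=cast('wrist',[[310,260],[329,260]],z,T1); b=cast('wrist',[[319,273]],z,T1); print(z,'width',np.linalg.norm(a[0]-a[1]),'rear',b, 'rear w2',cast('wrist',[[327,342]],z,T3))
E
```

```text
(np.float64(319.48387096774195), np.float64(212.5), np.float64(236.5)) (np.float64(326.4935897435897), np.float64(262.5), np.float64(290.5))
line front [575.48   8.91 138.82] [575.48   8.91 138.82]
yellow (np.float64(320.2), np.float64(199.88888888888889), 45) (np.float64(326.125), np.float64(236.70535714285714), 112) [574.42   8.1  108.62] [574.53   8.   108.63]
red (np.float64(299.3125), np.float64(204.9375), 16) (np.float64(296.54285714285714), np.float64(238.42857142857142), 35) [594.37   1.73  78.65] [594.43   1.63  78.66]
100 width 15.18779279809371 rear [[623.67  46.9  100.  ]] rear w2 [[628.82  52.83 100.  ]]
110 width 14.634018663796397 rear [[620.    44.13 110.  ]] rear w2 [[623.36  48.33 110.  ]]
120 width 14.080244529499076 rear [[616.34  41.36 120.  ]] rear w2 [[617.89  43.84 120.  ]]
138 width 13.083451087763939 rear [[609.74  36.38 138.  ]] rear w2 [[608.06  35.74 138.  ]]
```

The knob is where it should be (top at 138.8), so the fingers really do pass over it and reach less far than stated. I'll open a little and feel downwards for the hub in small steps.

Emit:
{"fn": "step_arm", "kwargs": {
  "series": [
    [0.45,0,0,0,0],
    [0.45,0,0,0,0],
    [0.45,0,0,0,0],
    [0.45,0,0,-3,0],
    [0.45,0,0,-5,0],
    [0.45,0,0,-5,0]
  ]
}}

```text
time: 5.4
eef_pos: [591.2, 21.9, 137.5]
orientation: [[-0.776, -0.63, -0.001], [-0.63, 0.776, -0.0], [0.001, 0.0, -1.0]]
contact_force: [-0.0, 0.2, 0.4]
opening: 23.4
gripper_force: 0.0
```

Emit:
{"fn": "step_arm", "kwargs": {
  "series": [
    [0.45,0,0,-3,0],
    [0.45,0,0,-5,0],
    [0.45,0,0,-5,0]
  ]
}}

```text
time: 5.78
eef_pos: [591.3, 21.9, 132.6]
orientation: [[-0.776, -0.63, -0.001], [-0.63, 0.776, -0.0], [0.0, 0.0, -1.0]]
contact_force: [0.0, -0.6, -0.1]
opening: 23.6
gripper_force: 0.0
```

```bash
python3 - <<'E'
from h import *
T=tool(); w=vision.snapshot('wrist'); cv2.imwrite('pics/w4.png',w)
cv2.imwrite('pics/w4c.png',cv2.resize(w[200:420,215:435],(600,600),interpolation=cv2.INTER_CUBIC))
T3=T.copy(); T3[2,3]=142.9; d=T[:3,0]; p=T3[:3,3]
for k in (-25,-15,-5,0,5): print(k,proj('wrist',[p+[0,0,k],p+[0,0,k]+11*d,p+[0,0,k]-11*d],T3)[:,1])
print(monitor.state()['contact_force'])
E
```

```text
-25 [283.83 263.8  302.84]
-15 [293.04 272.22 312.7 ]
-5 [303.21 281.57 323.51]
0 [308.69 286.64 329.32]
5 [314.48 292.   335.43]
[ 1.03 -0.04 -0.42]
```

View pics/w4c.png

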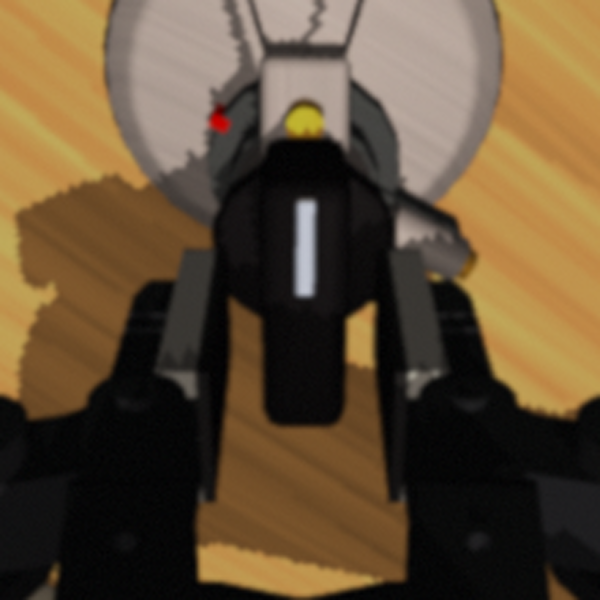

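The view shows the bar centred between the fingers. Their front lower edges are at crop row ~250 (image row 291), and by the calibration that puts the fingertips about level with the TCP rather than 25 mm ahead. So I need to go lower, feeling as I go.

Emit:
{"fn": "step_arm", "kwargs": {
  "series": [
    [0.45,0,0,-3,0],
    [0.45,0,0,-6,0],
    [0.45,0,0,-6,0]
  ]
}}

```text
time: 6.2
eef_pos: [591.2, 21.8, 126.4]
orientation: [[-0.776, -0.63, -0.001], [-0.63, 0.776, -0.0], [0.001, 0.0, -1.0]]
contact_force: [-0.0, 0.2, 0.1]
opening: 23.7
gripper_force: 0.0
```

Emit:
{"fn": "step_arm", "kwargs": {
  "series": [
    [0.45,0,0,-3,0],
    [0.45,0,0,-5,0],
    [0.45,0,0,-5,0]
  ]
}}

```text
time: 6.58
eef_pos: [591.3, 21.9, 121.6]
orientation: [[-0.776, -0.63, -0.0], [-0.63, 0.776, -0.0], [0.0, 0.0, -1.0]]
contact_force: [-0.3, 1.1, 0.6]
opening: 23.5
gripper_force: 0.0
```

Emit:
{"fn": "step_arm", "kwargs": {
  "series": [
    [0.8,0,0,0,0],
    [1,0,0,0,0],
    [1,0,0,0,0],
    [1,0,0,0,0]
  ],
  "newtons": 40
}}

```text
time: 7.08
eef_pos: [591.2, 22.1, 122.0]
orientation: [[-0.776, -0.63, -0.0], [-0.63, 0.776, 0.0], [0.0, 0.0, -1.0]]
contact_force: [-4.3, 2.5, 2.3]
opening: 13.0
gripper_force: 41.0
```

It's gripped: 13 mm opening at 41 N. Turning anticlockwise.

Emit:
{"fn": "step_arm", "kwargs": {
  "series": [
    [1,0,0,0,0.1],
    [1,0,0,0,0.2],
    [1,0,0,0,0.3],
    [1,0,0,0,0.4],
    [1,0,0,0,0.5],
    [1,0,0,0,0.6],
    [1,0,0,0,0.7],
    [1,0,0,0,0.8],
    [1,0,0,0,0.9],
    [1,0,0,0,1.0],
    [1,0,0,0,1.05],
    [1,0,0,0,1.06],
    [1,0,0,0,1.06],
    [1,0,0,0,1.06]
  ],
  "newtons": 50
}}

```text
time: 8.82
eef_pos: [592.1, 21.9, 122.0]
orientation: [[0.17, -0.986, 0.001], [-0.986, -0.17, -0.0], [0.0, -0.001, -1.0]]
contact_force: [3.7, -0.3, -1.0]
opening: 12.7
gripper_force: 51.3
```

The tool has turned +60.8°. Releasing, rising, and checking the head.

Emit:
{"fn": "step_arm", "kwargs": {
  "series": [
    [0.6,0,0,0,0],
    [0.4,0,0,0,0],
    [0.4,0,0,0,0],
    [0.4,0,0,20,0],
    [0.3,0,0,50,0],
    [0,0,0,80,0],
    [0,0,0,108,0],
    [0,0,0,108,0],
    [0,0,0,108,0]
  ],
  "newtons": 20
}}

```text
time: 9.95
eef_pos: [591.4, 22.0, 230.3]
orientation: [[0.17, -0.985, 0.0], [-0.985, -0.17, 0.0], [-0.0, -0.0, -1.0]]
contact_force: [-0.6, -0.6, -0.7]
opening: 42.3
gripper_force: 0.0
```

```bash
python3 - <<'E'
from h import *
T=tool(); w=vision.snapshot('wrist'); np.save('T5.npy',T); print(T,monitor.state()['joint_pos'],monitor.state()['opening'])
cv2.imwrite('pics/w5.png',w)
h=cv2.cvtColor(w,cv2.COLOR_BGR2HSV)
br=cv2.inRange(h,(3,150,60),(12,255,170)); br[:,:270]=0; br[:,380:]=0; br[125:]=0; br[:30]=0
n,l,st,ce=cv2.connectedComponentsWithStats(br); P=[]
for i in range(1,n):
    if st[i,4]>100: print(st[i],ce[i]); P.append(cast('wrist',ce[i],97,T)[0])
P=np.array(P); m=P.mean(0); print(P,m,np.linalg.norm(P[0]-P[1])); v=m-[591.5,22,97]; print(np.hypot(*v[:2]),np.degrees(np.arctan2(v[1],v[0])))
E
```

```text
[[  0.17  -0.99   0.   591.36]
 [ -0.99  -0.17   0.    21.99]
 [ -0.    -0.    -1.   230.33]
 [  0.     0.     0.     1.  ]] [ 21.52   1.06   3.46  -0.02 -92.45 -11.72] 42.628965055408855
[299  46   7  64 410] [302.2   77.21]
[344  47   8  63 403] [347.7  77.6]
[[626.82 -84.05  97.  ]
 [594.21 -89.37  97.  ]] [610.52 -86.71  97.  ] 33.04102953374473
110.36030018154607 -80.0784479723119
```

View pics/w5.png

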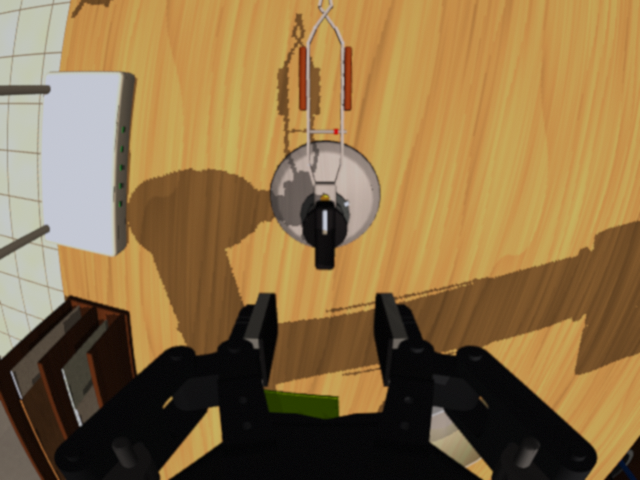

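The head sits at its working stop: yaw is -80.1°, so it has turned 61°. The pads are at (302,77) and (348,77), with their midpoint at (610.5,-86.7) and 110.4 mm from the axis. I'll go over the grips with the fingers wider, then down to TCP z 76, which puts the true fingertips at about 75.

Emit:
{"fn": "step_arm", "kwargs": {
  "series": [
    [-0.4,5,-30,0,0],
    [-0.4,12,-70,0,0],
    [-0.4,19,-108,0,0],
    [-0.4,19,-108,-20,0],
    [-0.4,19,-108,-50,0],
    [-0.4,19,-108,-80,0],
    [-0.4,19,-108,-105,0],
    [-0.4,19,-108,-125,0],
    [-0.4,19,-108,-140,0],
    [-0.4,19,-108,-150,0],
    [-0.4,19,-108,-154,0],
    [-0.4,19,-108,-154,0],
    [-0.4,19,-108,-154,0]
  ],
  "newtons": 20
}}

```text
time: 11.62
eef_pos: [610.9, -86.1, 76.7]
orientation: [[0.17, -0.985, 0.001], [-0.985, -0.17, -0.0], [0.0, -0.001, -1.0]]
contact_force: [0.2, 0.9, -0.4]
opening: 59.5
gripper_force: 0.0
```

```bash
python3 - <<'E'
from h import *
T=tool(); w=vision.snapshot('wrist'); np.save('T6.npy',T)
cv2.imwrite('pics/w6.png',w); cv2.imwrite('pics/s6.png',vision.snapshot('side'))
print(proj('wrist',[[610.5,-86.7,92]],T))
E
```

```text
[[326.8  327.13]]
```

View pics/w6.png

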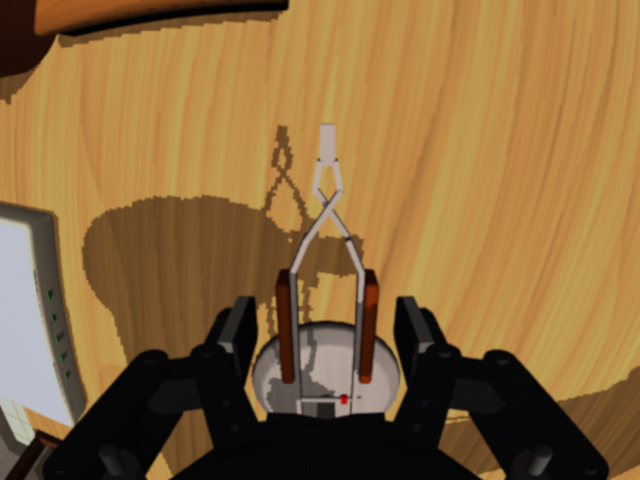

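The view shows both pads between the fingers (columns 283 and 370, fingers at 255 and 398), so it's centred. The red ring is at (344,399), still inside the right shank, and the shut tips are at (328,125–160). I'll close in stages by position and measure the tip gap in the image.

Emit:
{"fn": "step_arm", "kwargs": {
  "series": [
    [-0.1,0,0,0,0],
    [0.05,0,0,0,0],
    [0.12,0,0,0,0],
    [0.18,0,0,0,0],
    [0.24,0,0,0,0],
    [0.24,0,0,0,0],
    [0.24,0,0,0,0]
  ],
  "newtons": 20
}}

```text
time: 12.6
eef_pos: [610.6, -86.4, 76.2]
orientation: [[0.17, -0.985, 0.0], [-0.985, -0.17, -0.001], [0.001, -0.0, -1.0]]
contact_force: [0.5, -2.7, 1.8]
opening: 32.4
gripper_force: 3.8
```

```bash
cat > gap.py <<'E'
from h import *
T=tool(); w=vision.snapshot('wrist'); import sys; cv2.imwrite(f'pics/{sys.argv[1]}.png',w)
d=T[:3,0]; n=T[:3,1]; tip=np.array([591.5,22,92])+187*d
q=proj('wrist',[tip,tip+10*n],T); sc=np.linalg.norm(q[1]-q[0])/10
print('tip px',q[0],'px/mm',sc)
def runs(im):
    h=cv2.cvtColor(im,cv2.COLOR_BGR2HSV); m=cv2.inRange(h,(0,0,110),(180,70,255)); out=[]
    for r in range(128,156,6):
        x=np.nonzero(m[r,270:390])[0]+270; out.append((r,[ (int(g[0]),int(g[-1])) for g in np.split(x,np.nonzero(np.diff(x)>1)[0]+1) if len(g)]))
    return out
print('rest',runs(cv2.imread('pics/w6.png'))); print('now',runs(w))
h=cv2.cvtColor(w,cv2.COLOR_BGR2HSV); m=cv2.inRange(h,(0,180,120),(4,255,255))|cv2.inRange(h,(176,180,120),(180,255,255)); m[:380]=0; m[430:]=0
ys,xs=np.nonzero(m); print('ring',xs.min() if len(xs) else 0,xs.max() if len(xs) else 0,ys.mean() if len(ys) else 0)
s=monitor.state(); print(s['opening'],s['gripper_force'],s['contact_force'],s['time'])
E
python3 gap.py w7
```

```text
tip px [326.77 132.53] px/mm 2.9449788499501888
rest [(128, [(321, 334)]), (134, [(321, 334)]), (140, [(321, 334)]), (146, [(320, 334)]), (152, [(320, 334)])]
now [(128, [(303, 309), (343, 349)]), (134, [(303, 310), (343, 349)]), (140, [(304, 310), (343, 349)]), (146, [(304, 310), (342, 349)]), (152, [(304, 310), (342, 348)])]
ring 344 346 401.85714285714283
32.307291686172626 3.7948237359523773 [-0.27 -2.74  2.22] 12.65
```

The tip gap is 33 px, or 11.2 mm, at 32.3 mm opening, which matches the given ratio. Closing further to about 26.3 mm.

Emit:
{"fn": "step_arm", "kwargs": {
  "series": [
    [0.28,0,0,0,0],
    [0.31,0,0,0,0],
    [0.34,0,0,0,0],
    [0.36,0,0,0,0],
    [0.38,0,0,0,0],
    [0.38,0,0,0,0],
    [0.38,0,0,0,0]
  ]
}}

```text
time: 13.52
eef_pos: [610.7, -86.7, 76.4]
orientation: [[0.17, -0.985, 0.001], [-0.985, -0.17, -0.001], [0.001, -0.0, -1.0]]
contact_force: [0.6, -5.5, 3.4]
opening: 26.1
gripper_force: 6.3
```

```bash
python3 gap.py w8; python3 -c "
import cv2;w=cv2.imread('pics/w8.png')
cv2.imwrite('pics/w8c.png',w[100:440,200:460])"
```

```text
tip px [326.9  133.49] px/mm 2.939288144614517
rest [(128, [(321, 334)]), (134, [(321, 334)]), (140, [(321, 334)]), (146, [(320, 334)]), (152, [(320, 334)])]
now [(128, []), (134, [(286, 292), (360, 366)]), (140, [(286, 293), (360, 366)]), (146, [(287, 293), (359, 365)]), (152, [(287, 294), (359, 365)])]
ring 349 353 401.9117647058824
26.78756440451787 6.314837078098208 [ 0.31 -5.82  3.09] 13.575
```

View pics/w8c.png

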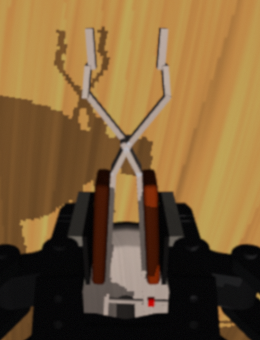

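The tips are open at 66–67 px, about 22.6 mm. The ring at crop (151,301) has come out on the outer side of the right shank. Holding for 1.5 s, then a last check before handing in.

Emit:
{"fn": "step_arm", "kwargs": {
  "series": [
    [0.38,0,0,0,0],
    [0.38,0,0,0,0],
    [0.38,0,0,0,0],
    [0.38,0,0,0,0],
    [0.38,0,0,0,0],
    [0.38,0,0,0,0],
    [0.38,0,0,0,0],
    [0.38,0,0,0,0],
    [0.38,0,0,0,0],
    [0.38,0,0,0,0],
    [0.38,0,0,0,0],
    [0.38,0,0,0,0]
  ]
}}

```text
time: 15.08
eef_pos: [610.7, -86.7, 76.4]
orientation: [[0.17, -0.985, 0.001], [-0.985, -0.17, -0.001], [0.001, -0.0, -1.0]]
contact_force: [0.9, -5.3, 3.3]
opening: 26.5
gripper_force: 6.3
```

```bash
python3 gap.py w9 | tail -3; python3 -c "
from h import *
import cv2
w=cv2.imread('pics/w9.png');h=cv2.cvtColor(w,cv2.COLOR_BGR2HSV)
br=cv2.inRange(h,(3,120,50),(12,255,170)); br[:,:280]=0; br[:,380:]=0; br[:265]=0; br[390:]=0
ys,xs=np.nonzero(br); m=cast('wrist',[xs.mean(),ys.mean()],97,tool())[0]-[591.5,22,97]; print('grips yaw',np.degrees(np.arctan2(m[1],m[0])),np.hypot(*m[:2]))"
```

```text
now [(128, []), (134, [(286, 292), (360, 366)]), (140, [(286, 293), (360, 366)]), (146, [(287, 293), (359, 365)]), (152, [(287, 294), (359, 365)])]
ring 349 353 401.9117647058824
26.773306118157567 6.314972480759025 [ 0.37 -6.06  4.15] 15.125
grips yaw -80.2851833624544 111.70711957115095
```

It's steady at 22.6 mm and 6.3 N, with the head at its working stop. Handing in.

```bash
python3 -c "
from station import env; print(env.finish_job())"
```

```text
the job is handed in; nothing more can be done
None
```

I turned the knob about 61° to its working stop. The gripper is now holding the tweezers at a tip gap of about 22.6 mm, with 6.3 N on the grips, and the job is handed in; I never checked the bystanders' positions with the cameras afterwards.

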